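# Dispense the visitor passes and ring the bell

## Robot

A 6-joint arm with a two-finger parallel gripper is mounted at the origin on a cart in front of the work surface, level with it; the furniture and walls round the work are solid. World frame = base frame: x ahead of the robot, y to its left, z up, the work surface at z = 0. Lengths are in m, angles in rad, forces in N, time in s.
With the tool pointing down it reaches from about 0.35 to 0.775 m from the base axis. Payload 5.5 kg.
Tool frame: the origin (TCP) lies between the finger pads; the fingertips stand 19 mm ahead of it and the grasp point (between the pads) is the TCP; z points along the fingers, y is the direction in which the jaws open and shut (so a half turn about z gives the same grasp; the last joint's range is limited). The gripper opens to 85 mm and grips with 20 to 120 N. Pads are 22 mm wide; open, the fingers measure 114 mm over their backs; the gripper's body (76 mm by 85 mm) begins 54 mm behind the grasp point. The pads swing forward as they close: fully open they stand 13 mm farther back than shut.
Start: joints at [1.131, 0.313, 0.046, 1.304, 0, 1.431], TCP at [0.17, 0.549, 0.25] pointing down, gripper open.
Joint ranges: [-2.76, 2.76], [-0.86, 1.69], [-1.03, 1.26], [-2.2, 2.34], [-1.47, 1.5], [-3.14, 3.14]. Speed limits (rad/s): [2.57, 2.57, 3.14, 3.14, 3.14, 3.14].

## Interface

Orientations are given as a unit quaternion [w, x, y, z].
In Python, from workcell import get_state, cams, workorder gives the robot as it stands.
- The arm moves only by the tool play_rows, never from a script. Its argument "series" is text: rows parted by semicolons, each of 7 numbers parted by spaces: the opening in per cent of the stroke, from 0 (shut) to 100 (fully open), then the shift along the tool's x, y, z in cm, then the turn, a rotation vector about the tool's x, y, z in degrees. A call has 1 to 12 rows; each row shifts and turns the commanded pose from where the row before left it, along the tool's axes as they then stand; what a row does not reach is not made up. A row lasts 1/8 s, in which the tool goes at most 62.5 mm and 10.7 degrees, less where a joint would pass 70% of its speed; a pose out of reach is approached as far as the arm can. A call with a gripper value outside its range is refused whole. The fingers move at their own pace and stop on an object; "newtons" is the grip in N (left out, the last holds). Time passes only in rows, so rows that do not move let the fingers close. It gives the time, the measured TCP pose, the force and the opening at its end, in the units of the state.
- get_state(): the state, without advancing time (a new reading comes with each control period).
- cams.read_camera(name): name is "scene" or "side" or "wrist"; returns the picture (400x640x3 uint8, red, green, blue); there is no depth.
- cams.get_calibration(name): a dict with "fx", "fy", "cx", "cy" (pixels), "rvec" (rotation vector, rad) and "tvec" (3), from world to camera coordinates, as OpenCV has them. Camera axes: x right, y down, z forward; pixel columns grow to the right and rows downward; lengths in m; the calibration is good to about 2 mm. A picture is of the moment at which its call begins: read the wrist's pose just before it. get_calibration takes no time and is no camera call; for the wrist camera it gives the pose at the moment of the call.
- workorder.hand_in(): hands the job in, once; it reports no verdict.
The state is a dict: "clock": time; "joint_pos": joint angles; "qvel": joint speeds; "tau": joint torques, N m; "tcp_pos": TCP position; "orientation": TCP orientation; "wrist_force": force on the tool from outside, world axes, zero at the start; "ft_torque": the same for the moment, N m; "finger_gap": finger opening in m.
Only numpy, scipy, OpenCV 4.12 (cv2) and the standard library are available. Lean on these libraries where they do the work, as an engineer would, in place of code of your own. Each camera call takes 0.05 s, during which the arm holds its last target.

## Task

Issue the pack of visitor passes: pull the sprung slide under it all the way out to its stop so that the pack drops into the tray below, then ease the slide back home without letting it snap, and then ring the desk bell by pressing its button right down and letting go. The staples must stay up in their bay, and the bell and the other things on the counter stay where they are.

Things in the scene. Friction and masses are not known exactly. Their poses are not given: they have to be found in the camera images.
- dispenser: grey two-bay dispenser screwed to the counter, 124 mm deep (x), 190 mm wide (y), 104 mm high; origin at its underside, below the middle of the bays; x points to its rear, -x to its front where the two orange pull tabs are, y to its left, z up. It is open above; its two bays are centred at y = +50 mm (left) and y = -50 mm (right), each 54 x 74 mm inside, with their floors (the slides) 78 mm above the counter
- tray (a point): centre of the floor of the catch tray under the bays, 8 mm above the counter; axes as the dispenser's; the tray is 112 mm by 174 mm inside, with 10 mm high lips at front and rear
- slide_left (a joint): sprung slide that is the floor of the left bay: steel plate with an upright orange pull tab. Value: how far it is pulled out to the dispenser's front (its own -x), m: 0 = home, 0.056 = hard stop. A spring pulls it home (3 N at home, 8 N at the stop); let go far out, it snaps back. Only at the stop is the bay's floor fully open, and its contents drop into the tray
- slide_right (a joint): the same slide for the right bay; values, spring and stop as for slide_left
- left_tab (a point): centre of the top edge of the left slide's pull tab, 110 mm above the counter, moving with the slide. The tab is 10 mm thick (dispenser x), 34 mm wide (y) and stands 32 mm clear above the slide plate. With the slide home, 58 mm are free between the tab's rear face and the bay walls behind (104 mm high), room for a fingertip to hook behind it
- right_tab (a point): centre of the top edge of the right slide's pull tab, 110 mm above the counter, moving with the slide. The tab is 10 mm thick (dispenser x), 34 mm wide (y) and stands 32 mm clear above the slide plate. With the slide home, 58 mm are free between the tab's rear face and the bay walls behind (104 mm high), room for a fingertip to hook behind it
- pass_pack_c (a point): centre of the pack of visitor passes, a flat pink pack with a green top band, 44 x 60 x 10 mm; at the start it lies in one of the two bays, on the slide
- staple_pack_c (a point): centre of the box of staples, white with a blue top band, 40 x 62 x 18 mm; it lies in the other bay and must stay there
- bell_top (a point): top of the desk bell's button when it is not pressed, 52 mm above the counter; the bell is a loose silver dome on a black foot, 80 mm across, 0.3 kg; z up
- bell_button (a joint): desk bell's button (11 mm across, on top of the dome): 0 = up, 0.004 m = fully down; it springs up by itself and goes down under 8 N
- calculator: calculator, 147 x 103 x 19 mm, bystander; origin under its centre
- receipt_book: red receipt book, 160 x 110 x 14 mm, bystander; origin under its centre
- stapler: blue stapler, 36 x 142 x 53 mm, bystander; origin under its centre
- tape_roll: roll of tan tape lying flat, 81 mm across, 19 mm high, bystander; origin under its centre
- glue_stick: standing glue stick with green cap, 26 mm across, 86 mm high, bystander; origin under its centre
Not all that is in view belongs to the job. Of the things like the part that bears pass_pack_c, leave any that is red or white; of the rest the smaller one is meant.

How it is judged:
By the outcome, as a careful person would: the job done as asked, in the order asked, and still so for the second after the job is handed in, with the robot touching nothing.
It also fails if it takes over 43 s, if anything falls off the work surface, if the arm or the gripper's body presses on something with over 40 N, if the wrist force passes 120 N, or if a joint passes its speed limit or range.

## Working session

There is one attempt and no reset: what is moved stays moved. The work goes in short steps, Python scripts to look and compute and a tool call to move; the robot and the scene stay as the last step left them, time stands still between calls to the robot, and variables do not carry over. Pictures are saved under pics/ and viewed, and the job is handed in when it is done.

Besides the shell and the picture viewer there is one more tool, called after "Call:" by a JSON object that holds its "fn" and its "kwargs". play_rows: Moves the arm, as the interface text tells. Its arguments: {"type":"object","properties":{"series":{"type":"string"},"newtons":{"type":"number"}},"required":["series"]}

```bash
mkdir -p pics; ls; python3 - <<'E'
from workcell import get_state, cams, workorder
import cv2
s=get_state();print(s)
for n in ["scene","side","wrist"]:
    im=cams.read_camera(n);cv2.imwrite(f"pics/{n}0.png",im[:,:,::-1]);print(n,cams.get_calibration(n))
E
```

```text
pics
{'clock': 0.0, 'joint_pos': array([1.13136881e+00, 3.14010726e-01, 4.49537613e-02, 1.30356645e+00,
       2.75375361e-05, 1.43122467e+00]), 'qvel': array([-1.17165845e-04, -3.36946104e-04, -5.41917424e-04, -2.04433811e-05,
       -1.96163064e-03,  1.08333269e-03]), 'tau': array([-1.93994325e-03, -4.80630970e+01,  2.98531777e+01,  1.94044621e-02,
       -5.36668922e-04, -1.22917591e-06]), 'tcp_pos': array([0.16962775, 0.54891466, 0.24939263]), 'orientation': array([-2.73987737e-04,  1.49366821e-01,  9.88781431e-01, -8.71598245e-04]), 'wrist_force': array([-0.34422301,  0.01688364, -0.34404467]), 'ft_torque': array([ 0.01518006, -0.02039159,  0.04801746]), 'finger_gap': 0.08561355535247134}
scene {'fx': 376.53153715291467, 'fy': 376.53153715291467, 'cx': 322.5269974526302, 'cy': 196.82156961906963, 'rvec': array([ 0.64321661, -2.56275162,  1.30074829]), 'tvec': array([0.57156658, 0.22936089, 0.97815454])}
side {'fx': 486.07275944062195, 'fy': 486.07275944062195, 'cx': 323.19933188404985, 'cy': 196.0630361032774, 'rvec': array([ 0.73540692, -2.5808623 ,  1.13820098]), 'tvec': array([0.52878988, 0.26211818, 1.2751173 ])}
wrist {'fx': 296.0399645403946, 'fy': 296.0399645403946, 'cx': 320.123582102031, 'cy': 193.7855898699236, 'rvec': array([-2.31749042, -1.71069527, -0.26376118]), 'tvec': array([-0.57395427, -0.03975471,  0.38045019])}
```

View pics/scene0.png

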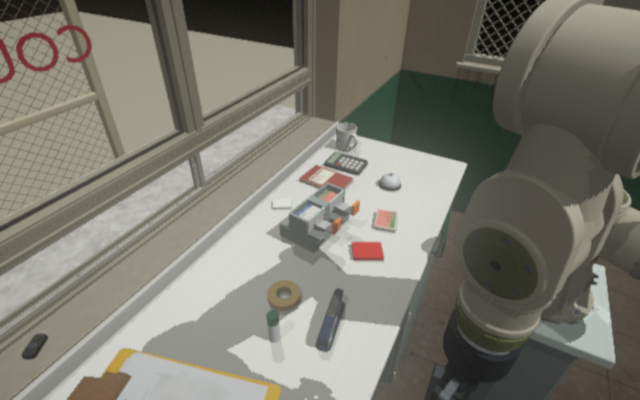

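View pics/side0.png

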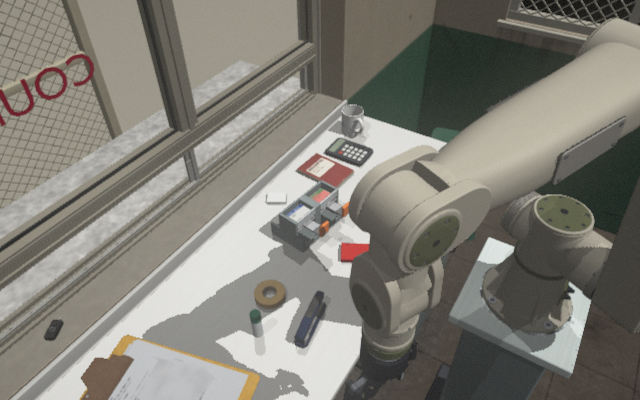

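View pics/wrist0.png

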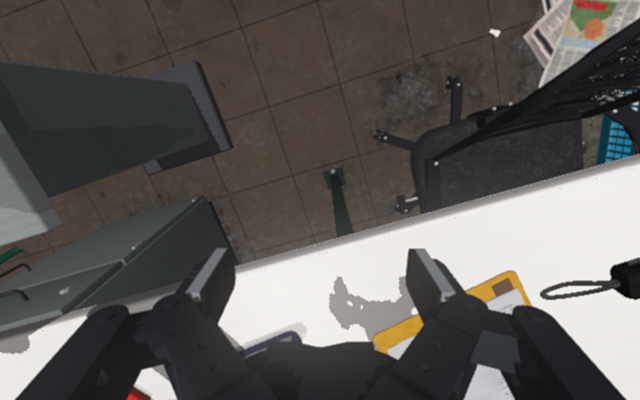

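The scene view shows the dispenser around (320,215), the bell at (390,182), and pack look-alikes on the counter at (385,220) pink, (367,250) red and (282,204) white. I'll zoom in.

```bash
python3 - <<'E'
import cv2
a=cv2.imread("pics/scene0.png")[130:270,250:430];cv2.imwrite("pics/scz.png",cv2.resize(a,None,fx=4.4,fy=4.2,interpolation=cv2.INTER_CUBIC)) 
a=cv2.imread("pics/side0.png")[100:270,250:390];cv2.imwrite("pics/siz.png",cv2.resize(a,None,fx=3.5,fy=3.5,interpolation=cv2.INTER_CUBIC))
E
```

```text
(no output)
```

View pics/scz.png

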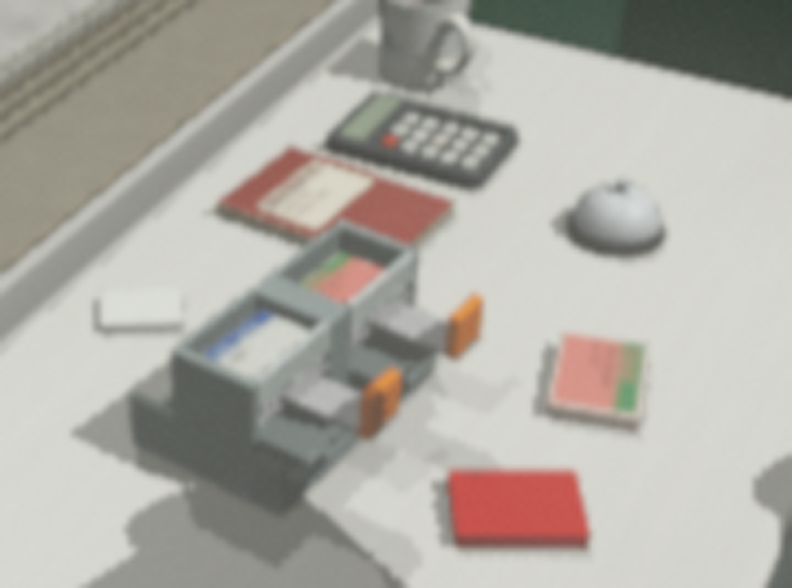

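View pics/siz.png

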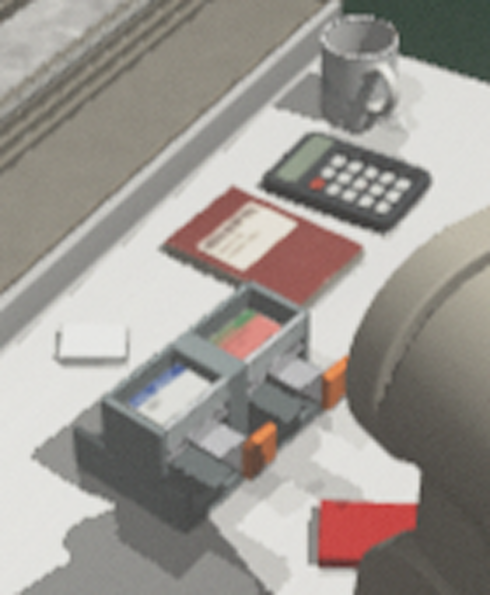

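The pass pack (pink with a green band) is in the far bay, at about scene pixel (327,197). The staples are in the near bay. Next I'll localise the tabs and the bell.

```bash
cat > h.py <<'E'
import numpy as np,cv2
from workcell import get_state, cams, workorder
def ray(c,u,v):
    R=cv2.Rodrigues(np.array(c["rvec"]))[0];t=np.array(c["tvec"])
    d=R.T@np.array([(u-c["cx"])/c["fx"],(v-c["cy"])/c["fy"],1]);return -R.T@t,d/np.linalg.norm(d)
def onplane(c,u,v,z):
    o,d=ray(c,u,v);return o+d*(z-o[2])/d[2]
def proj(c,P):
    return cv2.projectPoints(np.array(P,float).reshape(-1,3),np.array(c["rvec"]),np.array(c["tvec"]),np.array([[c["fx"],0,c["cx"]],[0,c["fy"],c["cy"]],[0,0,1]]),None)[0].reshape(-1,2)
def tri(c1,p1,c2,p2):
    A=[];b=[]
    for c,p in((c1,p1),(c2,p2)):
        o,d=ray(c,*p);M=np.eye(3)-np.outer(d,d);A.append(M);b.append(M@o)
    return np.linalg.lstsq(np.vstack(A),np.hstack(b),rcond=None)[0]
def orange(im,mina=8):
    h=cv2.cvtColor(im,cv2.COLOR_RGB2HSV)
    m=cv2.inRange(h,(7,150,90),(18,255,255))
    n,l,s,c=cv2.connectedComponentsWithStats(m)
    return [(s[i].tolist(),c[i].round(2).tolist()) for i in range(1,n) if s[i][4]>mina],l
E
python3 - <<'E'
from h import *
cc={n:cams.get_calibration(n) for n in("scene","side")}
r={}
for n in cc:
    im=cv2.imread(f"pics/{n}0.png")[:,:,::-1].copy();r[n]=orange(im)[0]
    print(n,r[n])
    for s,c in r[n]: print(onplane(cc[n],*c,0.094))
a=sorted([c for s,c in r["scene"] if 320<c[0]<370 and 195<c[1]<235]);b=sorted([c for s,c in r["side"] if 300<c[0]<360 and 195<c[1]<240])
for p,q in zip(a,b):print(p,q,tri(cc["scene"],p,cc["side"],q))
print("bell",onplane(cc["scene"],250+620/4.4,130+186/4.2,0.052))
print("bell foot",onplane(cc["scene"],250+615/4.4,130+235/4.2,0.0))
E
```

```text
scene [([354, 202, 5, 5, 11], [355.91, 203.91]), ([335, 219, 5, 5, 15], [337.6, 221.0])]
[0.52069635 0.0341995  0.094     ]
[0.53381085 0.1286437  0.094     ]
side [([343, 203, 6, 6, 17], [345.65, 205.76]), ([322, 221, 6, 6, 20], [324.7, 223.6])]
[0.52433155 0.03569177 0.094     ]
[0.53780064 0.12815189 0.094     ]
[337.6, 221.0] [324.7, 223.6] [0.53246858 0.13469675 0.10067508]
[355.91, 203.91] [345.65, 205.76] [0.51698032 0.04724894 0.10548818]
bell [ 0.50126123 -0.23022576  0.052     ]
bell foot [ 0.50041616 -0.23594338  0.        ]
```

```bash
cat >> h.py <<'E'
def Rq(q):
    from scipy.spatial.transform import Rotation as Ro
    return Ro.from_quat([q[1],q[2],q[3],q[0]]).as_matrix()
def shift(target,s=None):
    s=s or get_state();return Rq(s["orientation"]).T@(np.array(target)-s["tcp_pos"])*100
E
python3 - <<'E'
from h import *
s=get_state();R=Rq(s["orientation"]);c=cams.get_calibration("wrist")
Rc=cv2.Rodrigues(c["rvec"])[0];o=-Rc.T@c["tvec"]
print("cam in tool",R.T@(o-s["tcp_pos"]),"cam z axis",R.T@Rc[2],"cam x",R.T@Rc[0]);print(R.round(3))
print(shift([0.43,0.06,0.30]))
E
```

```text
cam in tool [ 0.07792198 -0.00018788 -0.12382786] cam z axis [-3.03866819e-01 -3.58137247e-04  9.52714453e-01] cam x [5.43410861e-04 9.99999702e-01 5.49232426e-04]
[[-0.955  0.295 -0.001]
 [ 0.295  0.955 -0.001]
 [ 0.    -0.001 -1.   ]]
[-39.31490976 -39.03725648  -4.99320192]
```

Call:
{"fn": "play_rows", "kwargs": {"series": "100 -4.7 -3.4 -0.5 0 0 0;100 -4.7 -3.4 -0.5 0 0 0;100 -4.7 -3.4 -0.5 0 0 0;100 -4.7 -3.4 -0.5 0 0 0;100 -4.7 -3.4 -0.5 0 0 0;100 -4.7 -3.4 -0.5 0 0 0;100 -4.7 -3.4 -0.5 0 0 0;100 -4.7 -3.4 -0.5 0 0 0;100 -4.7 -3.4 -0.5 0 0 0;100 -4.7 -3.4 -0.5 0 0 0"}}

```text
clock: 1.4
tcp_pos: [0.5193, 0.084, 0.3003]
orientation: [-0.0, 0.149, 0.989, 0.0]
wrist_force: [0.4, 0.5, 0.4]
finger_gap: 0.0855
```

Call:
{"fn": "play_rows", "kwargs": {"series": "50 0 0 0 0 0 10;50 0 0 0 0 0 10;50 0 0 0 0 0 10;50 0 0 0 0 0 10;50 0 0 0 0 0 10;50 0 0 0 0 0 10;50 0 0 0 0 0 10;50 0 0 0 0 0 10;50 0 0 0 0 0 0;50 0 0 0 0 0 0"}}

```text
clock: 2.65
tcp_pos: [0.5184, 0.0857, 0.3001]
orientation: [-0.0, 0.749, 0.663, -0.0]
wrist_force: [-0.5, 0.4, -0.4]
finger_gap: 0.0428
```

```bash
python3 - <<'E'
from h import *
s=get_state();c=cams.get_calibration("wrist");im=cams.read_camera("wrist");cv2.imwrite("pics/w1.png",im[:,:,::-1])
print(s["clock"],s["tcp_pos"],s["finger_gap"],s["joint_pos"],s["wrist_force"]);print(Rq(s["orientation"]).round(3))
r=orange(im,40)[0]
for S,p in r: print(S,p,onplane(c,*p,0.105))
import pickle;pickle.dump(c,open("w1.pkl","wb"))
sc=cams.read_camera("scene");cv2.imwrite("pics/scene1.png",sc[:,:,::-1])
E
```

```text
2.65 [0.51837964 0.08574945 0.30013408] 0.042804863798612744 [1.10326473e-02 2.07033645e-01 2.65916711e-02 1.39063276e+00
 8.97883713e-05 1.70422636e+00] [-0.5072898   0.37654688 -0.44010035]
[[ 0.122  0.993 -0.   ]
 [ 0.993 -0.122  0.   ]
 [ 0.    -0.    -1.   ]]
[323, 102, 7, 31, 212] [325.96, 116.66] [0.53148625 0.14481097 0.105     ]
[321, 194, 8, 27, 198] [324.33, 206.73] [0.51804382 0.04554514 0.105     ]
```

View pics/w1.png

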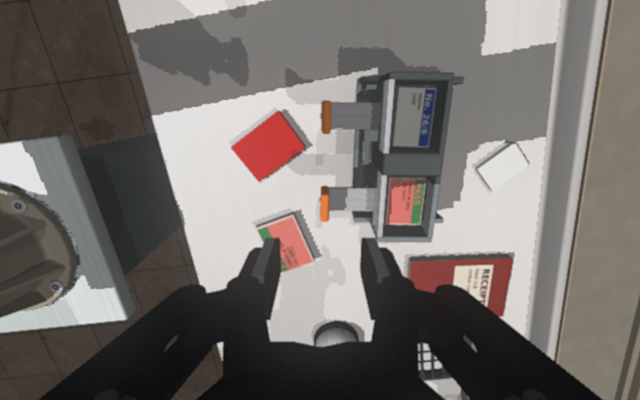

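```bash
python3 - <<'E'
from h import *
im=cv2.imread("pics/w1.png")
a=im[90:250,300:450];cv2.imwrite("pics/w1z.png",cv2.resize(a,None,fx=3.7,fy=3.7,interpolation=cv2.INTER_NEAREST))
h=cv2.cvtColor(im,cv2.COLOR_BGR2HSV);m=cv2.inRange(h,(4,130,50),(20,255,255))[:, 310:340]
n,l,s,c=cv2.connectedComponentsWithStats(m)
for i in range(1,n):
    if s[i][4]>40: print(s[i],c[i]+[310,0])
for r in (100,110,120,184,190,200,210,218): print(r,[tuple(int(v) for v in im[r,x][::-1]) for x in range(319,333)])
E
```

```text
[ 12 101   9  32 234] [326.10683761 116.26068376]
[ 11 188   8  33 211] [324.29383886 205.98104265]
100 [(196, 192, 189), (194, 190, 187), (188, 182, 176), (172, 161, 153), (156, 143, 136), (148, 132, 126), (148, 132, 124), (149, 132, 126), (150, 132, 126), (153, 136, 129), (163, 151, 143), (180, 173, 168), (190, 187, 183), (192, 189, 185)]
110 [(224, 221, 217), (211, 205, 199), (166, 152, 146), (121, 85, 72), (126, 71, 44), (139, 79, 48), (144, 81, 49), (146, 84, 50), (148, 84, 49), (148, 84, 49), (143, 81, 50), (129, 83, 63), (111, 96, 91), (111, 108, 111)]
120 [(224, 219, 216), (209, 203, 198), (166, 152, 145), (124, 87, 73), (128, 71, 44), (139, 79, 47), (144, 83, 51), (147, 84, 51), (149, 85, 50), (150, 84, 50), (142, 81, 51), (126, 84, 69), (111, 98, 96), (110, 109, 111)]
184 [(219, 215, 211), (220, 216, 212), (222, 218, 214), (219, 216, 212), (217, 213, 208), (217, 213, 207), (217, 213, 209), (219, 213, 209), (221, 217, 212), (222, 218, 214), (221, 217, 213), (220, 216, 212), (220, 217, 213), (219, 216, 212)]
190 [(218, 214, 210), (192, 180, 173), (140, 104, 91), (109, 66, 47)
[... 154 characters left out ...]
00 [(169, 163, 163), (175, 129, 118), (215, 117, 69), (228, 125, 54), (227, 132, 60), (227, 132, 62), (228, 131, 61), (228, 127, 60), (214, 115, 57), (167, 96, 61), (122, 94, 84), (108, 104, 107), (108, 107, 108), (109, 107, 108)]
210 [(190, 182, 178), (195, 148, 132), (220, 121, 72), (227, 125, 55), (228, 131, 60), (227, 130, 60), (228, 130, 63), (225, 124, 59), (202, 108, 56), (161, 97, 69), (136, 116, 108), (142, 139, 139), (144, 142, 142), (145, 142, 141)]
218 [(197, 186, 180), (206, 156, 137), (223, 126, 75), (227, 125, 52), (227, 130, 58), (227, 129, 60), (228, 127, 59), (223, 119, 56), (195, 105, 59), (171, 122, 101), (186, 173, 166), (214, 210, 206), (222, 218, 214), (221, 218, 213)]
```

View pics/w1z.png

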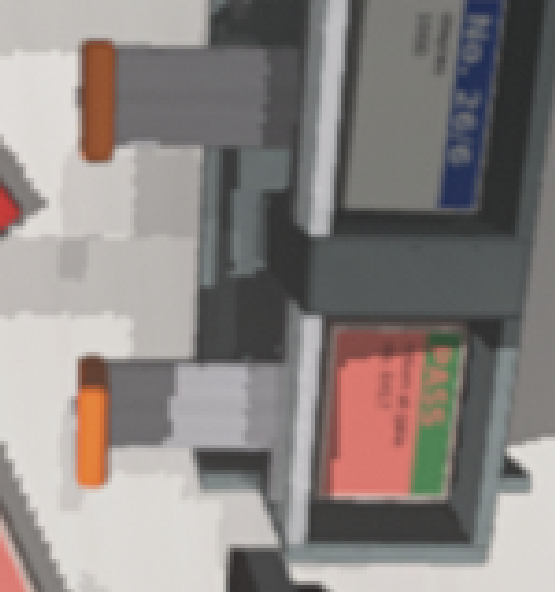

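```bash
python3 - <<'E'
from h import *
import pickle;c=pickle.load(open("w1.pkl","rb"))
for p in ((325,101),(325.5,133),(324,187.5),(324,194.5),(324,221)):
  print(p,onplane(c,*p,.11),onplane(c,*p,.079))
for u in (320.3,327.8): print(onplane(c,u,208,.11))
for u in (321.8,329.8): print(onplane(c,u,116,.11))
# bell
im=cv2.imread("pics/scene1.png");a=im[160:210,360:420];cv2.imwrite("pics/bz.png",cv2.resize(a,None,fx=10,fy=10,interpolation=cv2.INTER_CUBIC))
E
```

```text
(325, 101) [0.53224414 0.16047072 0.11      ] [0.53266206 0.1602233  0.079     ]
(325.5, 133) [0.52904066 0.1287176  0.11      ] [0.52914229 0.12533503 0.079     ]
(324, 187.5) [0.52049574 0.06992632 0.11      ] [0.51975368 0.06073896 0.079     ]
(324, 194.5) [0.51953826 0.06184617 0.11      ] [0.51870166 0.05186101 0.079     ]
(324, 221) [0.51577813 0.03011458 0.11      ] [0.51457027 0.01699639 0.079     ]
[0.51349609 0.04641888 0.11      ]
[0.5219162  0.04539136 0.11      ]
[0.52726648 0.14626782 0.11      ]
[0.53542269 0.14526887 0.11      ]
```

View pics/bz.png

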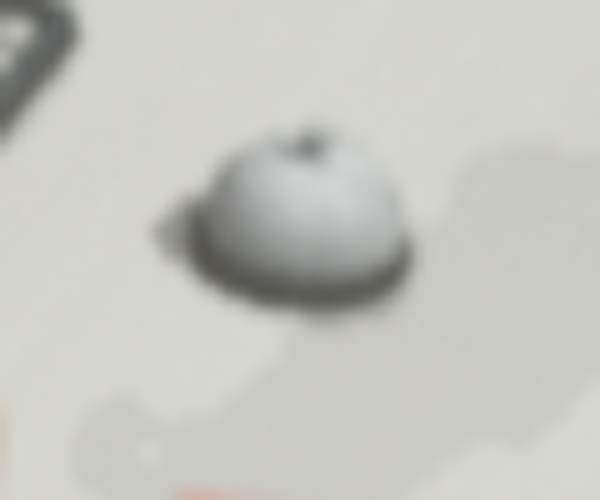

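Call:
{"fn": "play_rows", "kwargs": {"series": "50 -2 0.25 2 0 0 0.7;50 -1.95 0.2 4 0 0 0;50 0 0 4 0 0 0;50 0 0 4 0 0 0;50 0 0 2.5 0 0 0;50 0 0 0 0 0 0;50 0 0 0 0 0 0", "newtons": 40}}

```text
clock: 3.62
tcp_pos: [0.5185, 0.046, 0.1364]
orientation: [0.0, 0.754, 0.657, 0.001]
wrist_force: [-0.4, -0.1, -0.1]
finger_gap: 0.0427
```

```bash
python3 - <<'E'
from h import *
s=get_state();im=cams.read_camera("wrist");cv2.imwrite("pics/w2.png",im[:,:,::-1])
print(s["clock"],s["tcp_pos"],s["finger_gap"]);c=cams.get_calibration("wrist")
print(proj(c,[[.518,.046,.11]]),proj(c,s["tcp_pos"]))
E
```

```text
3.625 [0.51846844 0.04597661 0.13635855] 0.04271708869364181
[[318.58042131 243.84905426]] [[319.35688975 269.36456001]]
```

View pics/w2.png

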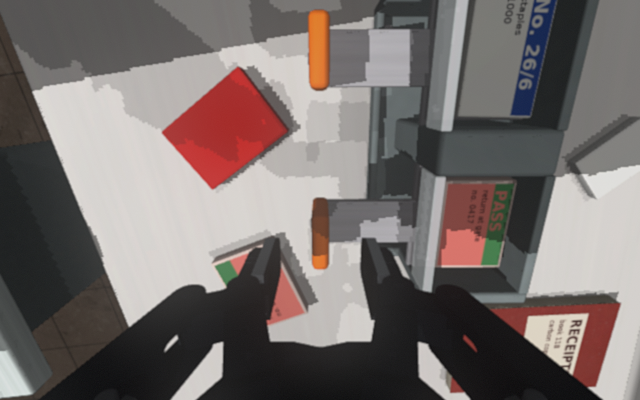

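Call:
{"fn": "play_rows", "kwargs": {"series": "50 0 0 1.5 0 0 0;50 0 0 1.5 0 0 0;50 0 0 0 0 0 0;0 0 0 0 0 0 0;0 0 0 0 0 0 0;0 0 0 0 0 0 0;0 0 0 0 0 0 0;0 0 0 0 0 0 0"}}

```text
clock: 4.68
tcp_pos: [0.5183, 0.046, 0.1057]
orientation: [0.0, 0.754, 0.657, 0.0]
wrist_force: [2.1, -0.8, 1.2]
finger_gap: 0.0096
```

Call:
{"fn": "play_rows", "kwargs": {"series": "0 0 -0.3 0 0 0 0;0 0 -0.6 0 0 0 0;0 0 -0.6 0 0 0 0;0 0 -0.6 0 0 0 0;0 0 -0.6 0 0 0 0;0 0 -0.6 0 0 0 0;0 0 -0.6 0 0 0 0;0 0 -0.6 0 0 0 0;0 0 -0.5 0 0 0 0;0 0 0 0 0 0 0"}}

```text
clock: 5.92
tcp_pos: [0.469, 0.0525, 0.1057]
orientation: [0.001, 0.754, 0.657, 0.001]
wrist_force: [6.2, -1.6, -1.9]
finger_gap: 0.0091
```

Call:
{"fn": "play_rows", "kwargs": {"series": "0 0 -0.3 0 0 0 0;0 0 -0.3 0 0 0 0;0 0 -0.2 0 0 0 0;0 0 0 0 0 0 0;0 0 0 0 0 0 0"}}

```text
clock: 6.55
tcp_pos: [0.4627, 0.0534, 0.1057]
orientation: [0.002, 0.754, 0.657, 0.002]
wrist_force: [10.3, -3.2, -4.9]
finger_gap: 0.0093
```

Call:
{"fn": "play_rows", "kwargs": {"series": "0 0 -0.2 0 0 0 0;0 0 0 0 0 0 0;0 0 0 0 0 0 0"}}

```text
clock: 6.92
tcp_pos: [0.4626, 0.0534, 0.1058]
orientation: [0.003, 0.754, 0.657, 0.003]
wrist_force: [16.5, -3.0, -11.0]
finger_gap: 0.0091
```

```bash
python3 - <<'E'
from h import *
s=get_state();im=cams.read_camera("wrist");cv2.imwrite("pics/w3.png",im[:,:,::-1])
print(s["clock"],s["tcp_pos"],s["wrist_force"])
im=cams.read_camera("scene")[150:260,270:400];cv2.imwrite("pics/s3.png",cv2.resize(im[:,:,::-1],None,fx=5,fy=5,interpolation=cv2.INTER_CUBIC))
E
```

```text
6.925 [0.46259813 0.05343266 0.10576215] [ 16.47337615  -3.04764762 -11.02138117]
```

View pics/w3.png

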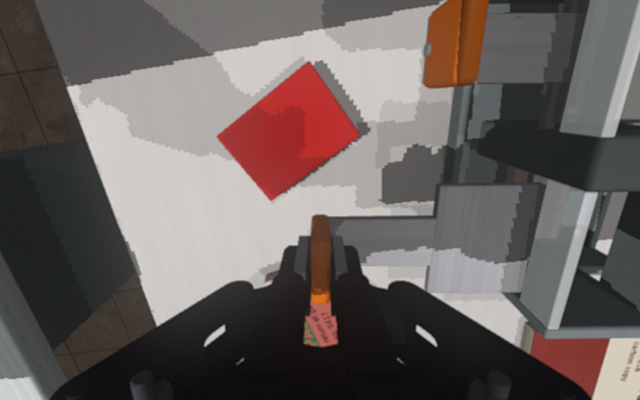

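View pics/s3.png

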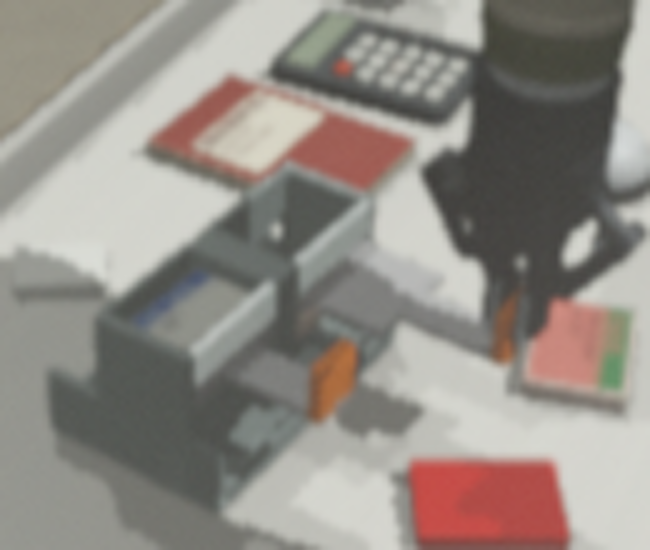

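The slide is at its stop: position stays put at 56 mm and the force rises to 16 N. The right bay is empty and the staples haven't moved. Now I'll ease the slide home.

Call:
{"fn": "play_rows", "kwargs": {"series": "0 0 0.4 0 0 0 0;0 0 0.5 0 0 0 0;0 0 0.5 0 0 0 0;0 0 0.5 0 0 0 0;0 0 0.5 0 0 0 0;0 0 0.5 0 0 0 0;0 0 0.5 0 0 0 0;0 0 0.5 0 0 0 0;0 0 0.5 0 0 0 0;0 0 0.5 0 0 0 0;0 0 0.4 0 0 0 0;0 0 0.3 0 0 0 0"}}

```text
clock: 8.52
tcp_pos: [0.5142, 0.0465, 0.1056]
orientation: [0.0, 0.754, 0.657, 0.0]
wrist_force: [3.0, -0.6, 5.8]
finger_gap: 0.0094
```

Call:
{"fn": "play_rows", "kwargs": {"series": "0 0 0.2 0 0 0 0;0 0 0.1 0 0 0 0;0 0 0.05 0 0 0 0;0 0 0 0 0 0 0;0 0 0 0 0 0 0"}}

```text
clock: 9.15
tcp_pos: [0.5174, 0.0461, 0.1056]
orientation: [0.0, 0.754, 0.657, 0.0]
wrist_force: [3.3, -1.2, 5.9]
finger_gap: 0.0092
```

Call:
{"fn": "play_rows", "kwargs": {"series": "0 0 0.1 0 0 0 0;0 0 0.05 0 0 0 0;0 0 0 0 0 0 0;0 0 0 0 0 0 0"}}

```text
clock: 9.65
tcp_pos: [0.5183, 0.046, 0.1056]
orientation: [-0.0, 0.754, 0.657, -0.0]
wrist_force: [1.9, -0.4, 6.3]
finger_gap: 0.0091
```

Call:
{"fn": "play_rows", "kwargs": {"series": "0 0 0.1 0 0 0 0;0 0 0 0 0 0 0;0 0 0 0 0 0 0"}}

```text
clock: 10.02
tcp_pos: [0.5184, 0.046, 0.1056]
orientation: [-0.001, 0.754, 0.657, -0.001]
wrist_force: [-1.2, 0.1, 10.1]
finger_gap: 0.0091
```

Call:
{"fn": "play_rows", "kwargs": {"series": "15 0 0 0 0 0 0;30 0 0 0 0 0 0;50 0 0 0 0 0 0;50 0 0 0 0 0 0;50 0 0 0 0 0 0;50 0 0 -2 0 0 0;50 0 0 -4 0 0 0;50 0 0 -5 0 0 0;50 0 0 -5 0 0 0;50 0 0 0 0 0 0;50 0 0 0 0 0 0"}}

```text
clock: 11.4
tcp_pos: [0.5196, 0.0457, 0.265]
orientation: [-0.0, 0.754, 0.657, 0.0]
wrist_force: [0.4, -0.2, -0.5]
finger_gap: 0.0425
```

```bash
python3 - <<'E'
from h import *
s=get_state();c=cams.get_calibration("wrist");im=cams.read_camera("wrist");cv2.imwrite("pics/w4.png",im[:,:,::-1])
print(s["clock"],s["tcp_pos"],s["wrist_force"])
for S,p in orange(im,40)[0]: print(S,p,onplane(c,*p,0.108))
im=cams.read_camera("side")[150:260,250:380];cv2.imwrite("pics/s4.png",cv2.resize(im[:,:,::-1],None,fx=5,fy=5,interpolation=cv2.INTER_CUBIC))
E
```

```text
11.4 [0.51959881 0.04573461 0.26495757] [ 0.36262231 -0.16874091 -0.45626228]
[313, 53, 10, 40, 362] [317.78, 72.58] [0.53105577 0.14505362 0.108     ]
[315, 166, 9, 32, 271] [318.82, 181.25] [0.51828913 0.04674424 0.108     ]
```

View pics/w4.png

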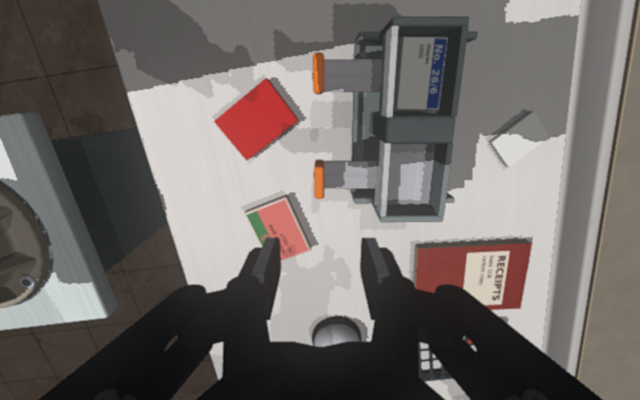

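View pics/s4.png

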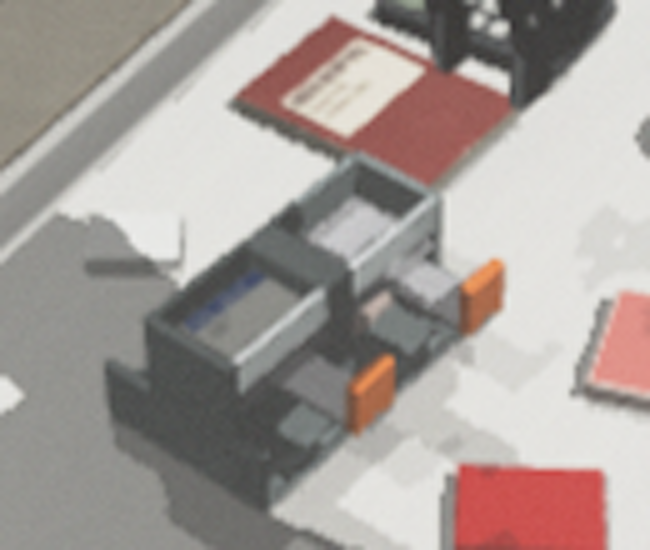

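The right slide is home: its tab is at (0.518,0.047), as at the start. The bay is empty and a pink edge shows in the tray. On to the bell.

Call:
{"fn": "play_rows", "kwargs": {"series": "50 -4.6 0.3 0.2 0 0 0;50 -4.6 0.3 0.2 0 0 0;50 -4.7 0.3 0.2 0 0 0;50 -4.7 0.4 0.2 0 0 0;50 -4.7 0.3 0.3 0 0 0;50 -4.6 0.4 0.3 0 0 0;50 0 0 0 0 0 0;50 0 0 0 0 0 0;50 0 0 0 0 0 0"}}

```text
clock: 12.62
tcp_pos: [0.5012, -0.2321, 0.2509]
orientation: [-0.001, 0.754, 0.657, 0.0]
wrist_force: [-0.5, 0.3, 0.8]
finger_gap: 0.0428
```

```bash
python3 - <<'E'
from h import *
s=get_state();c=cams.get_calibration("wrist");im=cams.read_camera("wrist");cv2.imwrite("pics/w5.png",im[:,:,::-1])
import pickle;pickle.dump(c,open("w5.pkl","wb"))
print(s["clock"],s["tcp_pos"],s["wrist_force"]);u,v=proj(c,[[.501,-.233,.052]])[0];print(u,v)
u,v=int(u),int(v);a=im[v-60:v+60,u-60:u+60,::-1];cv2.imwrite("pics/w5z.png",cv2.resize(a,None,fx=5,fy=5,interpolation=cv2.INTER_CUBIC));print("crop org",u-60,v-60)
E
```

```text
12.625 [ 0.50119489 -0.23208017  0.25093356] [-0.48173435  0.32535685  0.75287748]
320.388871075035 172.97253996002541
crop org 260 112
```

View pics/w5.png

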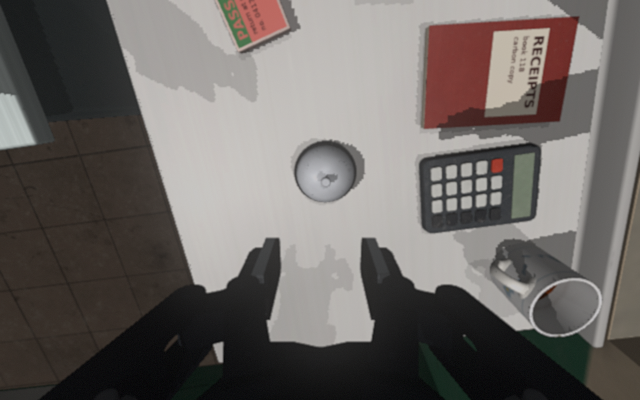

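View pics/w5z.png

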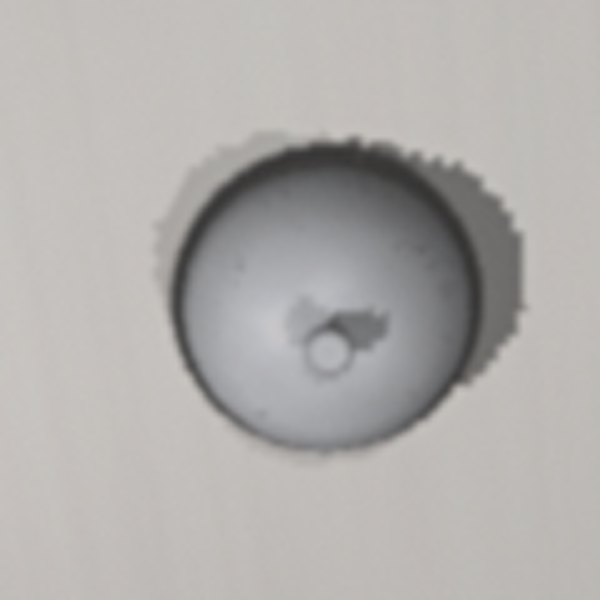

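Button top is at pixel (325.8,182.2).

```bash
python3 - <<'E'
from h import *
import pickle;c=pickle.load(open("w5.pkl","rb"))
p=onplane(c,325.8,182.2,.052);print(p,shift([p[0],p[1],.085]))
E
```

```text
[ 0.50561748 -0.24443721  0.052     ] [-1.1751926   0.59816572 16.61450167]
```

Call:
{"fn": "play_rows", "kwargs": {"series": "0 -0.6 0.3 2 0 0 0;0 -0.6 0.3 4 0 0 0;0 0 0 4 0 0 0;0 0 0 3 0 0 0;0 0 0 1 0 0 0;0 0 0 0 0 0 0;0 0 0 0 0 0 0;0 0 0 0 0 0 0"}}

```text
clock: 13.68
tcp_pos: [0.5064, -0.2465, 0.1127]
orientation: [0.001, 0.754, 0.657, 0.0]
wrist_force: [-0.9, -0.7, -0.3]
finger_gap: -0.0004
```

```bash
python3 - <<'E'
from h import *
s=get_state();c=cams.get_calibration("wrist");im=cams.read_camera("wrist");cv2.imwrite("pics/w6.png",im[:,:,::-1])
print(s["clock"],s["tcp_pos"],s["wrist_force"],s["finger_gap"])
E
```

```text
13.675 [ 0.50644949 -0.24653591  0.11269874] [-0.91501751 -0.73024827 -0.2560314 ] -0.0003974722577547929
```

View pics/w6.png

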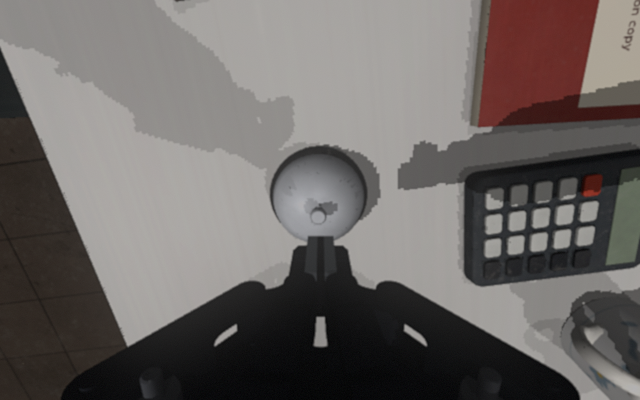

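```bash
python3 - <<'E'
from h import *
c=cams.get_calibration("wrist");im=cv2.imread("pics/w6.png")
a=im[140:250,260:380];cv2.imwrite("pics/w6z.png",cv2.resize(a,None,fx=5,fy=5,interpolation=cv2.INTER_CUBIC))
p=onplane(c,318.5,215.5,.052);print(p,shift([p[0],p[1],.075]))
E
```

```text
[ 0.50575611 -0.24292069  0.052     ] [ 0.3491396  -0.10912737  3.74693506]
```

View pics/w6z.png

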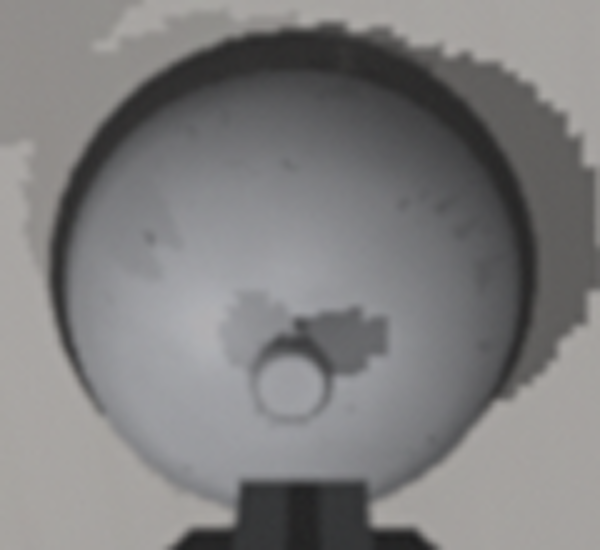

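Call:
{"fn": "play_rows", "kwargs": {"series": "0 0.3 -0.1 1.5 0 0 0;0 0 0 1.5 0 0 0;0 0 0 0.7 0 0 0;0 0 0 0 0 0 0;0 0 0 0 0 0 0"}}

```text
clock: 14.35
tcp_pos: [0.5052, -0.2431, 0.0743]
orientation: [0.0, 0.754, 0.657, 0.0]
wrist_force: [0.2, -0.9, 0.3]
finger_gap: 0.0
```

Call:
{"fn": "play_rows", "kwargs": {"series": "0 0 0 0.2 0 0 0;0 0 0 0.2 0 0 0;0 0 0 0.2 0 0 0;0 0 0 0 0 0 0;0 0 0 0 0 0 0"}}

```text
clock: 14.98
tcp_pos: [0.5054, -0.2432, 0.0689]
orientation: [0.001, 0.754, 0.657, 0.0]
wrist_force: [-0.2, 0.2, 4.0]
finger_gap: -0.0001
```

Call:
{"fn": "play_rows", "kwargs": {"series": "0 0 0 0.2 0 0 0;0 0 0 0.1 0 0 0;0 0 0 0 0 0 0;0 0 0 0 0 0 0"}}

```text
clock: 15.48
tcp_pos: [0.5055, -0.2432, 0.0674]
orientation: [0.001, 0.754, 0.657, 0.0]
wrist_force: [-4.0, 2.3, 15.5]
finger_gap: 0.0003
```

Call:
{"fn": "play_rows", "kwargs": {"series": "0 0 0 0.1 0 0 0;0 0 0 0 0 0 0;0 0 0 0 0 0 0"}}

```text
clock: 15.85
tcp_pos: [0.5055, -0.2433, 0.0673]
orientation: [0.001, 0.754, 0.657, 0.0]
wrist_force: [-5.1, 4.4, 21.7]
finger_gap: 0.0002
```

The force now rises sharply (22 N) with no further travel, so the button is fully down. Lifting straight up.

Call:
{"fn": "play_rows", "kwargs": {"series": "0 0 0 -0.3 0 0 0;0 0 0 -0.5 0 0 0;0 0 0 -2 0 0 0;0 0 0 -4 0 0 0;0 0 0 -5 0 0 0;0 0 0 -5 0 0 0;0 0 0 -2 0 0 0;0 0 0 0 0 0 0;0 0 0 0 0 0 0"}}

```text
clock: 16.98
tcp_pos: [0.5045, -0.2426, 0.2507]
orientation: [-0.001, 0.754, 0.657, -0.0]
wrist_force: [0.4, 0.6, -0.7]
finger_gap: -0.0
```

```bash
python3 - <<'E'
from h import *
s=get_state();c=cams.get_calibration("wrist");im=cams.read_camera("wrist");cv2.imwrite("pics/w7.png",im[:,:,::-1])
print(s["clock"],s["tcp_pos"],s["wrist_force"],proj(c,[[.5055,-.243,.052]]))
im=cams.read_camera("scene")[130:270,250:430];cv2.imwrite("pics/s7.png",cv2.resize(im[:,:,::-1],None,fx=4.2,fy=4.2,interpolation=cv2.INTER_CUBIC))
E
```

```text
16.975 [ 0.50446052 -0.24261809  0.2506981 ] [ 0.39351288  0.55797178 -0.6964149 ] [[321.63718354 172.47640349]]
```

View pics/w7.png

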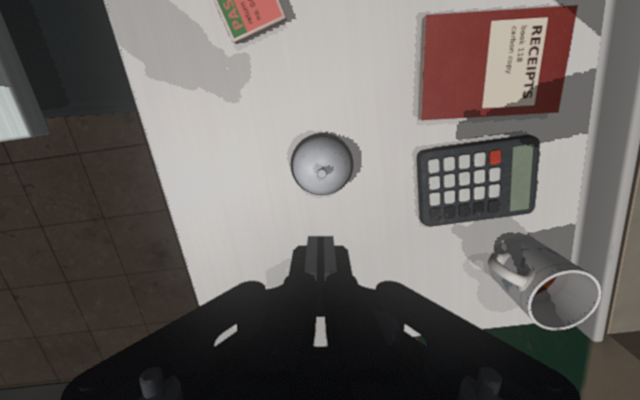

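View pics/s7.png

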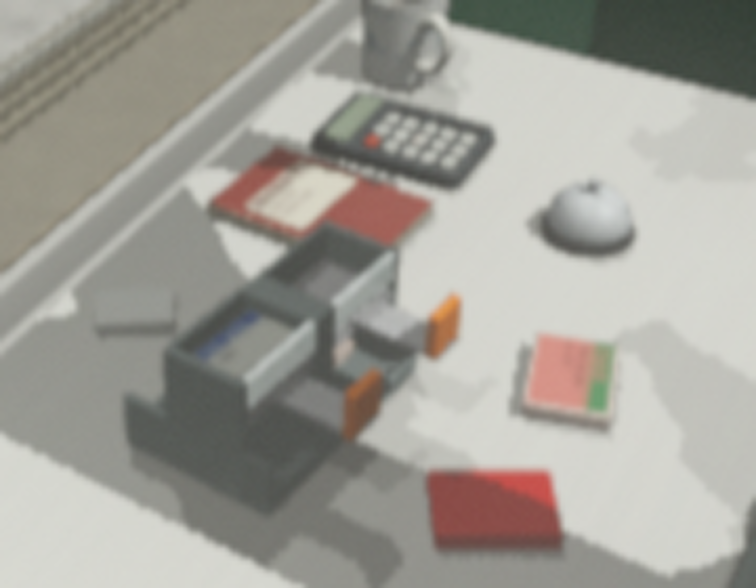

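The bell hasn't moved: its button sits at (321.5,171.5), against the expected (321.6,172.5). The right tab is home, the staples are still in the left bay, and a pink edge of the pack shows in the tray.

```bash
python3 -c "
from workcell import workorder;print(workorder.hand_in())"
```

```text
the job is handed in; nothing more can be done
None
```

The pass pack is issued and the bell has been rung; I handed the job in at about 17 s of the 43 s allowed.

- **Slide:** I pinched the right slide's tab and pulled it to its stop. It stopped moving at 56 mm while the force rose to 16 N. The pack was gone from the right bay. I then eased the slide home under grip and let go only once it was home. The tab measured (0.518, 0.047) afterwards, the same as at the start to within about 1 mm.
- **Bell:** I pressed the button with closed fingertips. Travel ended about 4 mm down while the force rose to 22 N, so it was fully down. Then I lifted straight off.
- **Last checks:** The final pictures show:
  - the right bay empty, with a pink edge of the pack in the tray;
  - the staples still in their bay;
  - the bell where it was, to within about 1 mm;
  - the counter things in view where they were, with the robot clear at 0.25 m.

I saw only that edge of the pack, so I could not check how it lies in the tray. The stapler, tape roll and glue stick were outside the final close-up pictures; the arm came near none of them. Nothing else disagreed beyond 1–2 mm.

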